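Stage the battery packs, then work the dropped bolt and hold the cage gate ajar

TASK

Two salvaged battery packs lie in the way of the battery cage's gate: lay them flat on the cage's top deck beside the pack already there, all three side by side in one neat row, parallel, ends level, about two fingers' breadth (3 cm) apart, and let go of them while the gate is still bolted. Then open the gate: it has dropped on its hinges and the tooth under the bolt's tip is caught behind the bent-up lip of the keeper, so lift the bolt by its upright knob while drawing it out of the keeper towards the hinges, without forcing the keeper, and pull the gate open about a hand's breadth (some 10 cm at its free edge). The gate springs shut by itself, so finish still holding it ajar and still; leave the other things round the cage where they are.

Things in the scene. Friction and masses are not known exactly. Their poses are not given: they have to be found in the camera images.
- cage: grey steel battery cage with wire sides, fixed on the table; 270 mm wide (its y), 150 deep (x). Origin under the middle of its floor, z up; its gated front faces its own -x. Flat top deck, 158 x 278 mm, centred over the origin, 152 mm above it. Hinges at +y (left, seen from the robot), keeper at -y (right).
- gate: barred gate over the cage front, 213 mm wide, 140 mm high, 10 thick; on its upper rail the bolt's staples, tops 138 mm high. Origin on the hinge axis at table height, (-84, 120) mm in the cage frame; shut, its axes are the cage's and it runs along -y. With bolt 0.55 to 0.85 kg; rests low on its hinge pins, can be lifted straight up on them by 14 mm at most, drops back when let go.
- gate_edge (a point): point on the gate's free edge, 213 mm from the hinge axis, 127 mm above the table when the gate is down; tells how far the gate is lifted and opened.
- swing (a joint): opening angle of the gate, rad: 0 shut, grows as the free edge swings out towards the cage's -x (the robot); 0.47 rad is 10 cm at the free edge. A spring shuts it with 0.06 Nm at 0 and 0.18 Nm at 0.45 rad. It cannot open while the bolt's tip is in the keeper.
- bolt (a joint): how far the bolt is drawn, m: 0 home in the keeper, grows towards the hinges (gate's +y), at most 0.050; slides with about 1.5 N, stays where left. With the gate down the tooth under its tip strikes the lip at 0.004. From there to 0.018 the gate must be held 7 to 14 mm up for the tooth to pass over the lip; beyond 0.022 the tip is out.
- knob (a point): middle of the bolt's knob, an upright steel cylinder 18 mm thick, 45 tall, top 21 mm above this point, foot 24 mm below; 166 mm above the table with the gate down. In the gate's frame at x = -21, y = -150 mm (plus the bolt's travel). The 10 mm rod's axis is 38 mm below this point. Lifting the knob lifts bolt and gate.
- keeper: strap-steel loop on the post right of the gate, round the bolt's tip: 24 mm wide (y), 104 to 154 mm above the table, screw plate behind it to 166; its lower edge on the gate side is bent up into a lip ending 1 mm under the rod, the tooth hangs 7 mm below the rod behind it. Origin and axes are the cage's: the loop's middle is at (-105, -111, 129) mm.
- pack_a: black battery pack, 46 mm (x) x 130 mm (y) x 19 mm (z), 0.21 kg, already on the top deck near its +y end, its length along the deck's depth. Origin at the middle of its underside; its +x points towards the free part of the deck.
- pack_b: like pack_a; lies flat on the table before the gate, in its way; its end that points to the gate is about 30 mm clear of it. Either of the two may come next to pack_a, either way round.
- pack_c: like pack_b and lying about 115 mm beside it; which of the two is on the left varies.
- bit_tray: black tray with driver bits standing in it, 72 x 115 x 24 mm; bystander.
- solvent_bottle: white squeeze bottle with red nozzle, 54 mm across, 134 mm high; bystander.
- tweezers_a: steel tweezers, 14 x 123 x 10 mm; bystander.
- driver_a: precision screwdriver, 16 x 156 x 16 mm; bystander.

How it is judged:
By the outcome, as a careful person would: the job done as asked, in the order asked, and still so for the second after the job is handed in, while the arm keeps its last pose, push and grip.
It also fails if it takes over 72 s, if anything falls off the work surface, if the arm or the gripper's body presses on something with over 40 N, if the wrist force passes 120 N, or if a joint passes its speed limit or range.

ROBOT

A 6-joint arm with a two-finger parallel gripper is mounted at the origin on a cart in front of the work surface, level with it; the furniture and walls round the work are solid. World frame = base frame: x ahead of the robot, y to its left, z up, the work surface at z = 0. Lengths are in m, angles in rad, forces in N, time in s.
With the tool pointing down it reaches from about 0.325 to 0.775 m from the base axis. Payload 9.3 kg.
Tool frame: the origin (TCP) lies midway between the tips of the shut fingers; the grasp point (between the pads) lies 19 mm behind it; z points along the fingers, y is the line along which they close (so a half turn about z gives the same grasp; the last joint's range is limited). The gripper opens to 85 mm and grips with 20 to 120 N. Pads are 22 mm wide; open, the fingers measure 114 mm over their backs; the gripper's body (76 mm by 85 mm) begins 54 mm behind the grasp point. The pads swing forward as they close: fully open they stand 13 mm farther back than shut.
Start: joints at [-1.272, 0.259, 0.021, 1.334, 0, 1.418], TCP at [0.24, -0.495, 0.231] pointing down, gripper open.
Joint ranges: [-3.04, 3.04], [-0.91, 1.82], [-1.04, 1.36], [-1.92, 1.95], [-1.52, 1.45], [-3.14, 3.14]. Speed limits (rad/s): [2.22, 2.22, 2.79, 3.14, 3.14, 3.14].

INTERFACE

Orientations are given as a rotation vector (axis times angle).
In Python, from cell import manip gives the robot as it stands.
- The arm moves only by the shell command python3 -m jog 'ROWS'. ROWS is JSON, a list of rows, each a list of 7 numbers: the shift along the world's x, y, z in m, then the turn, a rotation vector about the world's x, y, z in degrees, then the gripper's target within -1 to 1 (shut at 1, half-way at 0, fully open at -1). A call has 1 to 20 rows; each row is the pose to reach, as a shift and turn from the pose commanded when the call began; what a row does not reach only later rows make up. A row lasts 1/8 s, in which the tool goes at most 62.5 mm and 10.7 degrees, less where a joint would pass 70% of its speed; a pose out of reach is approached as far as the arm can. A call with a gripper value outside its range is refused whole. The fingers move at their own pace and stop on an object; the grip force is fixed at half the most. Time passes only in rows, so rows that repeat a pose let the fingers close. It gives the time, the measured TCP pose, the force, the opening and the grip force at its end, in the units of the state.
- manip.get_state(): the state, without advancing time (a new reading comes with each control period).
- manip.camera(name): name is "side" or "top"; returns a dict with "color" (384x512x3 uint8, red, green, blue), "intrinsics" (3x3 intrinsics, pixels), "rvec" (rotation vector, rad) and "tvec" (3), from world to camera coordinates, as OpenCV has them. Camera axes: x right, y down, z forward; pixel columns grow to the right and rows downward; lengths in m; the calibration is good to about 2 mm. A picture is of the moment at which its call begins. There is no depth.
- manip.job_done(): hands the job in; it is judged then, once.
The state is a dict: "t": time; "joint_positions": joint angles; "dq": joint speeds; "effort": joint torques, N m; "ee_pos": TCP position; "eef_rot": TCP orientation; "ft_force": force on the tool from outside, world axes, zero at the start; "moment": the same for the moment, N m; "opening": finger opening in m; "grip_force": force on a finger pad.
Only numpy, scipy, OpenCV 4.12 (cv2) and the standard library are available. Lean on these libraries where they do the work, as an engineer would, in place of code of your own. Each camera call takes 0.05 s, during which the arm holds its last target. There are 200 camera calls.

## Working session

There is one attempt and no reset: what is moved stays moved. The work goes in short steps, Python scripts to look and compute and a shell command to move; the robot and the scene stay as the last step left them, time stands still between calls to the robot, and variables do not carry over. Pictures are saved under pics/ and viewed, at most 10 in all, crops included, and the job is handed in when it is done.

```bash
ls; mkdir -p pics; cat > h.py <<'E'
import numpy as np, cv2
from cell import manip
def snap(name,fn=None):
    c=manip.camera(name)
    np.savez('cal_%s.npz'%name,K=c["intrinsics"],r=c["rvec"],t=c["tvec"])
    if fn: cv2.imwrite('pics/'+fn,c["color"][:,:,::-1])
    return c
def cal(name):
    d=np.load('cal_%s.npz'%name); return d['K'],d['r'],d['t']
def pix2w(name,uv,z):
    K,r,t=cal(name);R,_=cv2.Rodrigues(r);out=[]
    for p in np.atleast_2d(uv):
        d=R.T@np.linalg.inv(K)@[p[0],p[1],1.];o=-R.T@t.ravel()
        out.append(o+d*(z-o[2])/d[2])
    return np.array(out)
def w2pix(name,P):
    K,r,t=cal(name);return cv2.projectPoints(np.atleast_2d(np.array(P,float)),r,t,K,None)[0][:,0]
E
python3 - <<'E'
from h import *
for n in('side','top'):
    c=snap(n,n+'0.png');K,r,t=cal(n);R,_=cv2.Rodrigues(r);print(n,K.round(1).tolist(),(-R.T@t.ravel()).round(3),R.round(2).tolist())
s=manip.get_state();print({k:np.round(v,3) for k,v in s.items()})
E
```

```text
pics
side [[355.3, 0.0, 247.6], [0.0, 355.3, 183.3], [0.0, 0.0, 1.0]] [0.154 0.965 0.531] [[-0.9, -0.44, 0.02], [-0.23, 0.43, -0.87], [0.38, -0.79, -0.48]]
top [[414.5, 0.0, 260.6], [0.0, 414.5, 191.6], [0.0, 0.0, 1.0]] [0.191 0.227 0.974] [[0.22, -0.98, -0.01], [-0.92, -0.2, -0.34], [0.33, 0.08, -0.94]]
{'t': np.float64(0.1), 'joint_positions': array([-1.272,  0.259,  0.021,  1.334, -0.   ,  1.418]), 'dq': array([ 0.001, -0.002,  0.003, -0.   , -0.   , -0.001]), 'effort': array([ 5.0000e-03, -5.5669e+01,  3.4507e+01,  1.2000e-02, -0.0000e+00,
        0.0000e+00]), 'ee_pos': array([ 0.24 , -0.495,  0.231]), 'eef_rot': array([-3.061, -0.703,  0.   ]), 'ft_force': array([-0.568,  0.034, -0.078]), 'moment': array([-0.032,  0.032, -0.03 ]), 'grip_force': np.float64(0.0), 'opening': np.float64(0.085)}
```

View pics/top0.png

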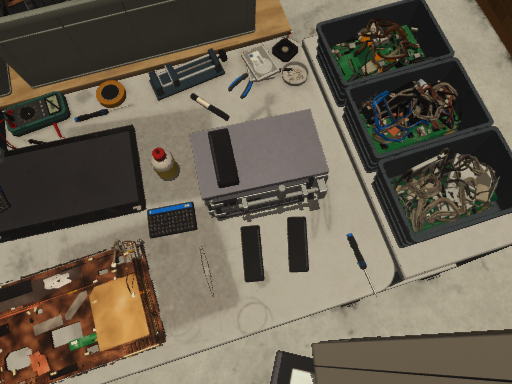

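View pics/side0.png

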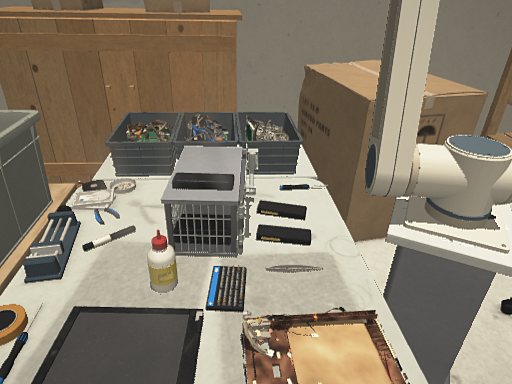

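The top view shows the deck, with corners at about (192,133), (312,112), (328,175) and (206,200), and pack_a on it at about (223,157). The loose packs are at (252,253) and (298,244). The side view agrees, with the bystanders clear to the left and right.

```bash
cat > fit.py <<'E'
from h import *
from scipy.optimize import least_squares
def mask_at(img,seed,thr=60):
    m=((img.max(2)<thr)*255).astype(np.uint8)
    n,l,st,_=cv2.connectedComponentsWithStats(m,connectivity=4)
    return l==l[seed[1],seed[0]]
def fitpack(img,cam,seed,zb,x0,thr=60,W=.046,L=.130,H=.019):
    """pose (x,y,yaw of the long axis) whose projected silhouette best matches the dark blob"""
    m=mask_at(img,seed,thr);cs,_=cv2.findContours(m.astype(np.uint8),cv2.RETR_EXTERNAL,cv2.CHAIN_APPROX_NONE)
    c=cv2.convexHull(max(cs,key=cv2.contourArea)); area=m.sum()
    d=np.zeros(m.shape,np.uint8);cv2.fillPoly(d,[c],1);S=8
    big=cv2.resize(d,None,fx=S,fy=S,interpolation=cv2.INTER_NEAREST)
    x0b,y0b,w,h=cv2.boundingRect(c)
    def poly(p):
        ca,sa=np.cos(p[2]),np.sin(p[2]);P=[]
        for z in(zb,zb+H):
            for a in(-1,1):
                for b in(-1,1): u,v=a*L/2,b*W/2;P.append([p[0]+ca*u-sa*v,p[1]+sa*u+ca*v,z])
        return cv2.convexHull(w2pix(cam,P).astype(np.float32))
    def mom(M): 
        return np.array([M['m10']/M['m00'],M['m01']/M['m00'],*(np.array([M['mu20'],M['mu11'],M['mu02']])/M['m00']/10)])
    tgt=mom(cv2.moments(d,True))
    r=least_squares(lambda p:mom(cv2.moments(poly(p)))-tgt,x0,x_scale=[.01,.01,.1],diff_step=1e-4)
    return r.x,area,cv2.contourArea(poly(r.x)),np.abs(r.fun).max()
E
python3 - <<'E'
from fit import *
img=cv2.imread('pics/top0.png');
D=pix2w('top',[(192,133),(312,112),(328,175),(206,200)],.152);print(D.round(3).tolist(),np.linalg.norm(np.roll(D,-1,0)-D,axis=1).round(3))
for n,s,z in(('a',(223,157),.152),('L',(252,253),0),('R',(298,244),0)):
    g=pix2w('top',[s],z)[0]
    for thr in(50,65,80):
        x,a,b,f=fitpack(img,'top',s,z,[g[0],g[1],.1],thr);print(n,thr,x[:2].round(4),np.degrees(x[2]).round(1),a,round(b),f.round(2))
si=cv2.imread('pics/side0.png')
for n,s,z in(('a',(205,182),.152),('L',(283,236),0),('R',(282,210),0)):
    g=pix2w('side',[s],z)[0]
    for thr in(50,65):
        x,a,b,f=fitpack(si,'side',s,z,[g[0],g[1],.1],thr);print('side',n,thr,x[:2].round(4),np.degrees(x[2]).round(1),a,round(b),f.round(2))
cv2.imwrite('pics/z0.png',cv2.resize(img[100:290,170:380],None,fx=3.8,fy=3.1,interpolation=cv2.INTER_CUBIC)[:600,:800])
E
```

```text
[[0.58, 0.48, 0.152], [0.689, 0.228, 0.152], [0.545, 0.168, 0.152], [0.435, 0.408, 0.152]] [0.274 0.156 0.264 0.162]
a 50 [0.533  0.3953] 25.4 1140 1276 1.07
a 65 [0.5332 0.3951] 25.5 1229 1276 0.83
a 80 [0.5333 0.3956] 25.5 1257 1275 0.65
L 50 [0.3737 0.2992] 18.2 968 1117 1.17
L 65 [0.3739 0.2996] 18.0 1053 1116 0.91
L 80 [0.3735 0.2993] 18.2 1073 1117 0.58
R 50 [0.418  0.1995] 13.6 922 1124 1.35
R 65 [0.4182 0.2   ] 13.8 1041 1124 1.24
R 80 [0.4181 0.2003] 13.8 1053 1124 1.3
side a 50 [0.5509 0.4163] -25.8 251 1010 7.28
side a 65 [0.5338 0.3956] 28.3 665 1085 1.75
side L 50 [0.3748 0.3018] 17.6 612 977 1.42
side L 65 [0.3749 0.3019] 17.5 752 977 1.6
side R 50 [0.4188 0.2018] 14.5 488 750 1.4
side R 65 [0.4183 0.2021] 14.5 571 751 1.09
```

View pics/z0.png

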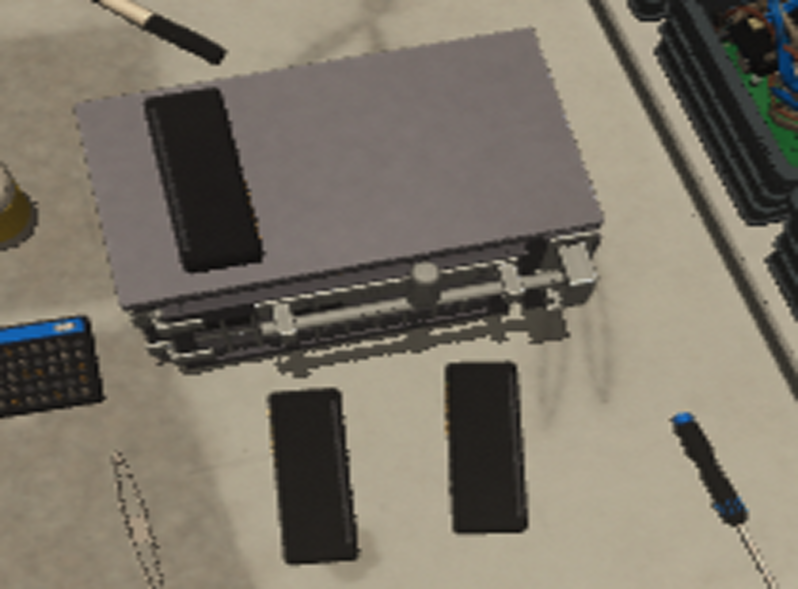

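The crop shows the knob top at about (282,186), the keeper at about (322,186), and the hinges at the left end. Next I'll fit the cage pose from the deck corners and check it against the knob and keeper.

```bash
cat > cage.py <<'E'
from fit import *
C=np.array([(190.5,133.2),(311.3,109.0),(328.4,169.4),(202.1,198.4)])
def c2w(p,P):
    P=np.atleast_2d(P);c,s=np.cos(p[2]),np.sin(p[2])
    return np.c_[p[0]+c*P[:,0]-s*P[:,1],p[1]+s*P[:,0]+c*P[:,1],P[:,2]]
Q=np.array([(.079,.139,.152),(.079,-.139,.152),(-.079,-.139,.152),(-.079,.139,.152)])
E
python3 - <<'E'
from cage import *
img=cv2.imread('pics/top0.png')
r=least_squares(lambda p:(w2pix('top',c2w(p,Q))-C).ravel(),[.562,.321,.42],x_scale=[.01,.01,.1])
p=r.x;print('corners',p[:2].round(4),np.degrees(p[2]).round(2),r.fun.reshape(4,2).round(1).tolist())
# refine: maximise edge gradient along deck outline
g=cv2.GaussianBlur(img,(3,3),0).astype(np.float32);G=np.zeros(g.shape[:2],np.float32)
for c in range(3): G=np.maximum(G,np.hypot(cv2.Sobel(g[...,c],5,1,0),cv2.Sobel(g[...,c],5,0,1)))
G=cv2.GaussianBlur(np.minimum(G,120),(0,0),.8)
from scipy.optimize import minimize
def cost(q):
    P=np.vstack([a+(b-a)*np.linspace(.05,.95,60)[:,None] for a,b in zip(Q,np.roll(Q,-1,0))])
    uv=w2pix('top',c2w(q,P)).astype(np.float32)
    return -cv2.remap(G,uv[:,0],uv[:,1],cv2.INTER_LINEAR).mean()
s=np.array([.004,.004,.02])
m=minimize(cost,p,method='Nelder-Mead',options=dict(initial_simplex=np.vstack([p,p+np.diag(s)]),xatol=1e-5,fatol=1e-3))
print('edges',m.x[:2].round(4),np.degrees(m.x[2]).round(2),cost(p),m.fun)
for q in(p,m.x):
    print('corner px',w2pix('top',c2w(q,Q)).round(1).tolist())
    print('knobtop,keeper px top/side',[w2pix(n,c2w(q,[(-.105,-.03,.187),(-.105,-.111,.154)])).round(1).tolist() for n in('top','side')])
    for n,x,y,a in(('a',.5332,.3954,25.5),('L',.374,.3,18.),('R',.4182,.2003,13.9)):
        R=np.array([[np.cos(q[2]),-np.sin(q[2])],[np.sin(q[2]),np.cos(q[2])]]);print(n,(([x,y]-q[:2])@R).round(4),round(a-np.degrees(q[2]),2))
np.save('cagep.npy',m.x)
E
```

```text
corners [0.5676 0.3252] 25.29 [[-0.7, -0.4], [-0.7, -1.0], [1.4, 1.3], [-0.0, -0.2]]
edges [0.5667 0.3272] 25.32 -80.19461 -86.40772247314453
corner px [[189.8, 132.8], [310.6, 108.0], [329.8, 170.7], [202.1, 198.2]]
knobtop,keeper px top/side [[[284.0, 186.8], [320.6, 184.2]], [[252.7, 150.4], [252.6, 149.6]]]
a [-0.0011  0.0782] 0.21
L [-0.1858  0.0599] -7.29
R [-0.1884 -0.0491] -11.39
corner px [[188.8, 133.0], [309.6, 108.2], [328.8, 170.8], [201.1, 198.4]]
knobtop,keeper px top/side [[[282.9, 186.9], [319.5, 184.3]], [[252.6, 150.8], [252.5, 149.9]]]
a [-0.0012  0.076 ] 0.18
L [-0.1859  0.0578] -7.32
R [-0.1886 -0.0512] -11.42
```

```bash
python3 -m jog '[[0.10,0.2,0.06,0,0,40,-1],[0.15,0.4,0.06,0,0,60,-1],[0.15,0.6,0.06,0,0,94,-1],[0.15,0.7,0.06,0,0,94,-1],[0.15,0.75,0.06,0,0,94,-1],[0.15,0.75,0.06,0,0,94,-1],[0.15,0.75,0.06,0,0,94,-1],[0.15,0.75,0.06,0,0,94,-1],[0.15,0.75,0.06,0,0,94,-1],[0.15,0.75,0.06,0,0,94,-1],[0.15,0.75,0.06,0,0,94,-1],[0.15,0.75,0.06,0,0,94,-1]]'
```

```text
t: 1.6
ee_pos: [0.3865, 0.236, 0.2902]
eef_rot: [1.573, 2.719, 0.0]
ft_force: [1.5, -0.6, 0.7]
opening: 0.0857
grip_force: 0.0
```

```bash
python3 -m jog '[[-0.016,0.046,-0.05,0,0,78,-1],[-0.016,0.046,-0.1,0,0,78,-1],[-0.016,0.046,-0.15,0,0,78,-1],[-0.016,0.046,-0.18,0,0,78,-1],[-0.016,0.046,-0.2,0,0,78,-1],[-0.016,0.046,-0.2,0,0,78,-1],[-0.016,0.046,-0.2,0,0,78,-1],[-0.016,0.046,-0.2,0,0,78,-1],[-0.016,0.046,-0.2,0,0,78,-1]]'; python3 - <<'E'
from h import *
c=snap('side');b=snap('top')
im=np.hstack([c['color'][110:290,200:380],b['color'][150:330,180:360]])[:,:,::-1]
cv2.imwrite('pics/h1.png',cv2.resize(im,(800,400)))
E
```

```text
t: 2.72
ee_pos: [0.3707, 0.2796, 0.0899]
eef_rot: [0.488, -3.103, 0.0]
ft_force: [0.1, -0.1, 0.2]
opening: 0.0854
grip_force: 0.0
```

View pics/h1.png

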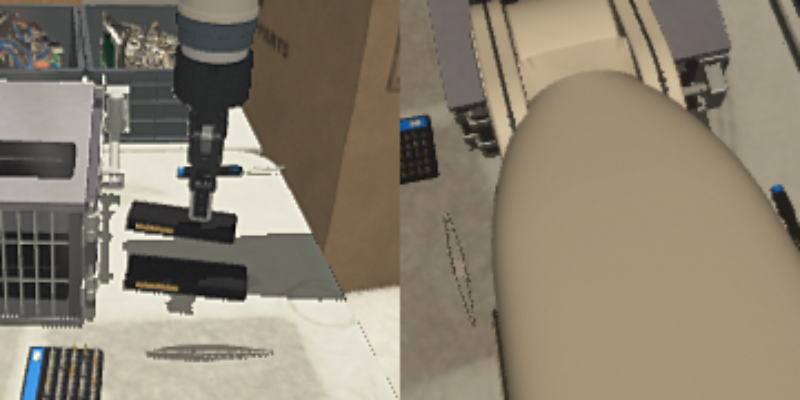

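The side view at left shows the gripper hovering between the packs, about 2 cm short in y. The top view is blocked by the arm. I'll correct the position and check it before descending.

```bash
python3 -m jog '[[0.0035,0.021,0,0,0,0,-1],[0.0035,0.021,-0.03,0,0,0,-1],[0.0035,0.021,-0.03,0,0,0,-1],[0.0035,0.021,-0.03,0,0,0,-1]]'; python3 - <<'E'
from h import *
s=manip.get_state();print(np.round(s['ee_pos'],4),np.round(s['dq'],3),np.round(s['joint_positions'],3))
E
```

```text
t: 3.32
ee_pos: [0.3745, 0.3012, 0.0606]
eef_rot: [-0.488, 3.103, 0.0]
ft_force: [-0.2, 0.6, -0.1]
opening: 0.0851
grip_force: 0.0
[0.3745 0.3012 0.0606] [-0.006 -0.013  0.006 -0.004 -0.001 -0.002] [ 0.502  0.26  -0.444  0.867  0.     0.19 ]
```

```bash
python3 -m jog '[[0,0,-0.03,0,0,0,-1],[0,0,-0.05,0,0,0,-1],[0,0,-0.057,0,0,0,-1],[0,0,-0.057,0,0,0,-1],[0,0,-0.057,0,0,0,0.5],[0,0,-0.057,0,0,0,0.5],[0,0,-0.057,0,0,0,0.5],[0,0,-0.057,0,0,0,1],[0,0,-0.057,0,0,0,1],[0,0,-0.057,0,0,0,1],[0,0,-0.057,0,0,0,1]]'
```

```text
t: 4.7
ee_pos: [0.3747, 0.3008, 0.004]
eef_rot: [-0.488, 3.102, 0.0]
ft_force: [-3.2, -2.1, 8.9]
opening: 0.0435
grip_force: 61.2
```

```bash
python3 -m jog '[[0,0,0.02,0,0,0,1],[0,0,0.06,0,0,0,1],[0,0,0.12,0,0,0,1],[0,0,0.18,0,0,0,1],[0,0,0.225,0,0,0,1],[0,0,0.225,0,0,0,1],[0.05,0.007,0.225,0,0,7.4,1],[0.1,0.014,0.225,0,0,7.4,1],[0.15,0.02,0.225,0,0,7.4,1],[0.18,0.024,0.225,0,0,7.4,1],[0.1914,0.0261,0.225,0,0,7.4,1],[0.1914,0.0261,0.215,0,0,7.4,1],[0.1914,0.0261,0.205,0,0,7.4,1],[0.1914,0.0261,0.205,0,0,7.4,1]]'; python3 - <<'E'
from h import *
c=snap('side');s=manip.get_state();print(np.round(s['ee_pos'],4))
im=c['color'][90:270,110:350,::-1]
cv2.imwrite('pics/h2.png',cv2.resize(im,(800,600),interpolation=cv2.INTER_CUBIC))
E
```

```text
t: 6.45
ee_pos: [0.5643, 0.3267, 0.2073]
eef_rot: [0.688, -3.063, 0.0]
ft_force: [-0.6, -0.6, -1.6]
opening: 0.0433
grip_force: 62.3
[0.5647 0.3268 0.2081]
```

View pics/h2.png

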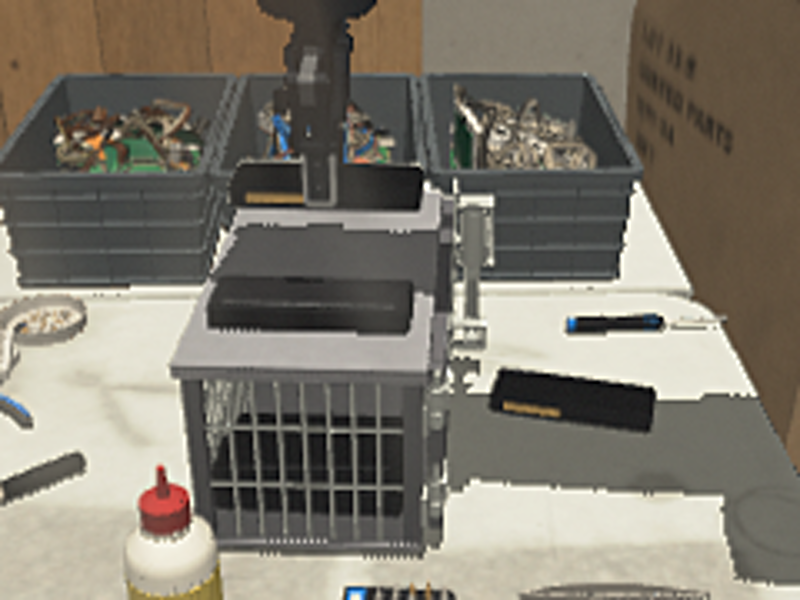

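The side crop shows the held pack level above the middle of the deck, spanning crop columns 232–423, with pack_a below it at columns 208–413. I'll check how far the pack sits off the tool centre along its length.

```bash
python3 - <<'E'
from fit import *
x,y,z=.5647,.3268,.2081
a=np.radians(25.4)
def box(x,y,zb,a):
    return [[x+np.cos(a)*u-np.sin(a)*v,y+np.sin(a)*u+np.cos(a)*v,zb+h] for u in(-.065,.065) for v in(-.023,.023) for h in(0,.019)]
for n,b in(('held',box(x,y,z-.004,a)),('a',box(.5335,.3955,.152,a))):
    q=(w2pix('side',b)-[110,90])*3.333;print(n,q.min(0).round(),q.max(0).round(), q.round().tolist())
E
```

```text
held [224. 154.] [422. 210.] [[422.0, 183.0], [422.0, 158.0], [419.0, 210.0], [419.0, 184.0], [239.0, 179.0], [237.0, 154.0], [226.0, 206.0], [224.0, 179.0]]
a [206. 269.] [415. 333.] [[415.0, 299.0], [415.0, 274.0], [412.0, 333.0], [412.0, 307.0], [222.0, 294.0], [220.0, 269.0], [208.0, 328.0], [206.0, 302.0]]
```

```bash
python3 -m jog '[[0.0023,0.0011,-0.02,0,0,0,1],[0.0023,0.0011,-0.04,0,0,0,1],[0.0023,0.0011,-0.047,0,0,0,1],[0.0023,0.0011,-0.047,0,0,0,1],[0.0023,0.0011,-0.047,0,0,0,1]]'
```

```text
t: 7.12
ee_pos: [0.5683, 0.328, 0.1622]
eef_rot: [-0.687, 3.064, 0.0]
ft_force: [0.3, 0.2, -1.5]
opening: 0.0436
grip_force: 62.3
```

```bash
python3 -m jog '[[0,0,-0.004,0,0,0,1],[0,0,-0.006,0,0,0,1],[0,0,-0.006,0,0,0,1],[0,0,-0.006,0,0,0,-0.35],[0,0,-0.006,0,0,0,-0.35],[0,0,-0.006,0,0,0,-0.35]]'
```

```text
t: 7.88
ee_pos: [0.5681, 0.3279, 0.155]
eef_rot: [0.687, -3.065, 0.0]
ft_force: [-0.6, 0.3, -0.2]
opening: 0.0575
grip_force: 0.0
```

```bash
python3 -m jog '[[0,0,0.03,0,0,0,-0.35],[0,0,0.08,0,0,0,-0.4],[0,0,0.1,0,0,0,-1],[-0.05,-0.042,0.1,0,0,-11.2,-1],[-0.1,-0.085,0.1,0,0,-11.2,-1],[-0.14,-0.12,0.07,0,0,-11.2,-1],[-0.1498,-0.1271,0.02,0,0,-11.2,-1],[-0.1498,-0.1271,-0.04,0,0,-11.2,-1],[-0.1498,-0.1271,-0.09,0,0,-11.2,-1],[-0.1498,-0.1271,-0.1,0,0,-11.2,-1],[-0.1498,-0.1271,-0.1,0,0,-11.2,-1],[-0.1498,-0.1271,-0.1,0,0,-11.2,-1]]'; python3 - <<'E'
from fit import *
c=snap('side','s3.png');im=c['color'][:,:,::-1]
for s,z,g in(((200,173),.152,[.5661,.3269,.44]),((205,180),.152,[.5335,.3955,.44])):
    for d in(0,-4,4):
        try: x,a,b,f=fitpack(im,'side',(s[0]+d,s[1]),z,g,65);print(x[:2].round(4),np.degrees(x[2]).round(1),a,round(b),f.round(2))
        except Exception as e: print(e)
im=c['color'][90:270,110:350,::-1]
cv2.imwrite('pics/h3.png',cv2.resize(im,(800,600),interpolation=cv2.INTER_CUBIC))
E
```

```text
t: 9.38
ee_pos: [0.4195, 0.2012, 0.0568]
eef_rot: [-0.385, 3.115, 0.001]
ft_force: [-0.2, -0.3, 1.5]
opening: 0.0854
grip_force: 0.0
[0.5528 0.3769] -0.1 1066 1013 3.56
[0.2354 1.0669] -153.1 185173 152596 995.07
[0.2354 1.0669] -153.1 185173 152596 995.07
[0.2356 1.067 ] -153.1 185173 152564 994.95
[0.2356 1.067 ] -153.1 185173 152564 994.95
[0.5526 0.3775] -1.2 1066 1012 3.45
```

View pics/h3.png

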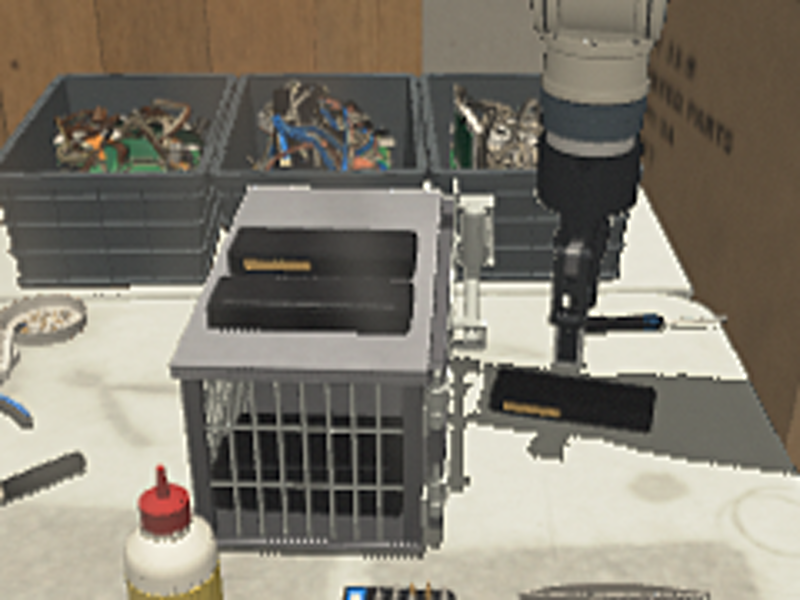

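The side crop shows the first pack lying flat beside pack_a, with near-edge corners at about (229,278) and (416,282). The gripper is centred over the remaining pack at (573,400).

```bash
python3 -m jog '[[-0.0005,0,-0.03,0,0,0,-1],[-0.0005,0,-0.05,0,0,0,-1],[-0.0005,0,-0.052,0,0,0,-1],[-0.0005,0,-0.052,0,0,0,0.5],[-0.0005,0,-0.052,0,0,0,0.5],[-0.0005,0,-0.052,0,0,0,0.5],[-0.0005,0,-0.052,0,0,0,1],[-0.0005,0,-0.052,0,0,0,1],[-0.0005,0,-0.052,0,0,0,1],[-0.0005,0,-0.052,0,0,0,1]]'
python3 - <<'E'
from fit import *
a=np.radians(25.4)
def box(x,y,zb,a):
    return [[x+np.cos(a)*u-np.sin(a)*v,y+np.sin(a)*u+np.cos(a)*v,zb+h] for u in(-.065,.065) for v in(-.023,.023) for h in(0,.019)]
for n,b in(('mid',box(.5661,.3269,.152,a)),('a',box(.5335,.3955,.152,a))):
    q=(w2pix('side',b)-[110,90])*3.333;print(n,q.round().tolist())
E
```

```text
t: 10.68
ee_pos: [0.4184, 0.2009, 0.0044]
eef_rot: [-0.385, 3.116, 0.0]
ft_force: [-1.3, -1.6, 9.6]
opening: 0.044
grip_force: 60.9
mid [[420.0, 249.0], [420.0, 226.0], [417.0, 278.0], [417.0, 254.0], [242.0, 245.0], [240.0, 222.0], [230.0, 274.0], [228.0, 249.0]]
a [[415.0, 299.0], [415.0, 274.0], [412.0, 333.0], [412.0, 307.0], [222.0, 294.0], [220.0, 269.0], [208.0, 328.0], [206.0, 302.0]]
```

```bash
python3 -m jog '[[0,0,0.02,0,0,0,1],[0,0,0.06,0,0,0,1],[0,0,0.12,0,0,0,1],[0,0,0.18,0,0,0,1],[0,0,0.225,0,0,0,1],[0,0,0.225,0,0,0,1],[0.05,0.016,0.225,0,0,11.3,1],[0.1,0.032,0.225,0,0,11.3,1],[0.15,0.047,0.225,0,0,11.3,1],[0.175,0.055,0.225,0,0,11.3,1],[0.1803,0.0573,0.225,0,0,11.3,1],[0.1803,0.0573,0.215,0,0,11.3,1],[0.1803,0.0573,0.205,0,0,11.3,1],[0.1803,0.0573,0.205,0,0,11.3,1],[0.1803,0.0573,0.205,0,0,11.3,1]]'; python3 - <<'E'
from fit import *
c=snap('side');s=manip.get_state();x,y,z=s['ee_pos'];print(np.round(s['ee_pos'],4))
a=np.radians(25.4)
for u in(-.065,.065):
  for h in(0,.019):
    v=.023;P=[x+np.cos(a)*u-np.sin(a)*v,y+np.sin(a)*u+np.cos(a)*v,z-.004+h];print(((w2pix('side',P)-[150,90])*5).round())
im=c['color'][90:210,150:310,::-1]
cv2.imwrite('pics/h4.png',cv2.resize(im,(800,600),interpolation=cv2.INTER_CUBIC))
E
```

```text
t: 12.55
ee_pos: [0.5977, 0.258, 0.2086]
eef_rot: [-0.69, 3.064, 0.0]
ft_force: [0.2, -1.1, -2.2]
opening: 0.0436
grip_force: 62.4
[0.5979 0.258  0.2088]
[[435. 250.]]
[[435. 213.]]
[[168. 243.]]
[[165. 207.]]
```

View pics/h4.png

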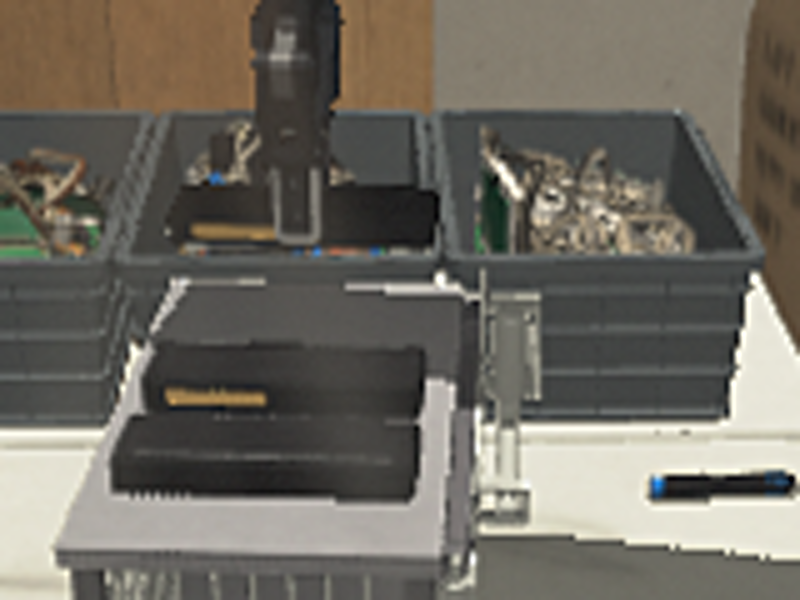

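The side crop shows the held pack level, spanning columns 168–440 as predicted. No lengthwise correction is needed, so I'll place it.

```bash
python3 -m jog '[[0.0003,0,-0.02,0,0,0,1],[0.0003,0,-0.04,0,0,0,1],[0.0003,0,-0.049,0,0,0,1],[0.0003,0,-0.052,0,0,0,1],[0.0003,0,-0.0527,0,0,0,1],[0.0003,0,-0.0527,0,0,0,1],[0.0003,0,-0.0527,0,0,0,-0.35],[0.0003,0,-0.0527,0,0,0,-0.35],[0.0003,0,-0.0527,0,0,0,-0.35]]'; python3 -m jog '[[0,0,0.03,0,0,0,-0.35],[0,0,0.08,0,0,0,-0.35],[0,0,0.1,0,0,0,-0.35],[-0.05,-0.03,0.1,0,0,0,-0.35],[-0.1,-0.08,0.1,0,0,0,-0.35],[-0.12,-0.14,0.1,0,0,0,-0.35],[-0.14,-0.2,0.1,0,0,0,-0.35],[-0.16,-0.25,0.1,0,0,0,-0.35],[-0.16,-0.28,0.1,0,0,0,-0.35],[-0.16,-0.3,0.1,0,0,0,-0.35],[-0.16,-0.3,0.1,0,0,0,-0.35]]'; python3 - <<'E'
from fit import *
c=snap('top','t5.png');im=np.ascontiguousarray(c['color'][:,:,::-1])
for P in([.5335,.3955,.171],[.5661,.3269,.171],[.5987,.2582,.171]):
    s=w2pix('top',P)[0].round().astype(int)
    for th in(50,65):
        x,a,b,f=fitpack(im,'top',s,.152,[P[0],P[1],.44],th);print(s,x[:2].round(4),np.degrees(x[2]).round(1),a,round(b),f.round(2))
im=im[90:240,170:370]
cv2.imwrite('pics/h5.png',cv2.resize(im,(800,600),interpolation=cv2.INTER_CUBIC))
E
```

```text
t: 13.72
ee_pos: [0.5984, 0.2581, 0.1553]
eef_rot: [-0.69, 3.065, -0.0]
ft_force: [0.6, 0.4, 0.8]
opening: 0.0573
grip_force: 0.0
t: 15.1
ee_pos: [0.4383, -0.043, 0.2555]
eef_rot: [-0.686, 3.065, -0.0]
ft_force: [0.1, -0.1, 0.6]
opening: 0.0579
grip_force: 0.0
[223 155] [0.533  0.3953] 25.4 1133 1276 1.07
[223 155] [0.5332 0.3951] 25.5 1228 1276 0.83
[257 148] [0.5669 0.3269] 25.5 1130 1282 0.77
[257 148] [0.567  0.3268] 25.6 1210 1282 0.64
[292 141] [0.5979 0.2575] 25.3 1106 1306 1.02
[292 141] [0.5984 0.2573] 25.3 1215 1306 0.92
```

View pics/h5.png

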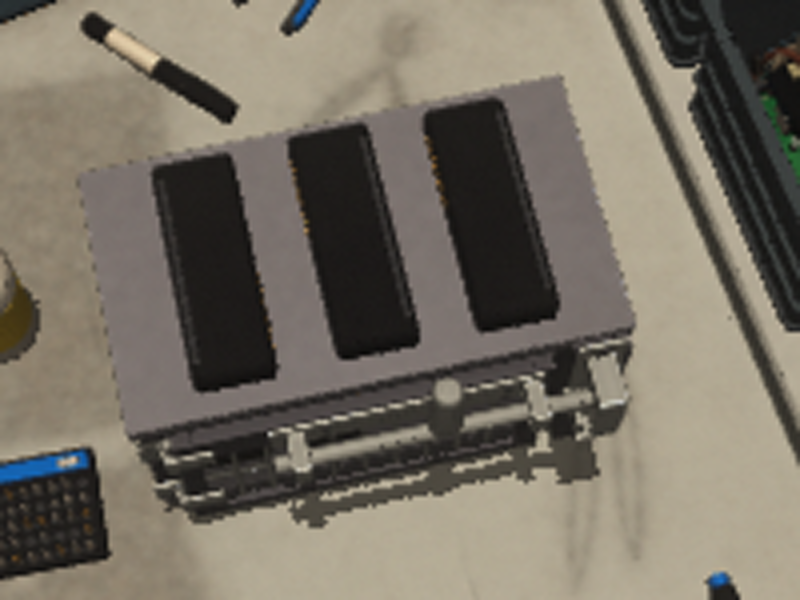

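The top crop shows three parallel packs with level ends. Fitted pitches are 76.3 and 76.2 mm, so the gaps are 30 mm. The gate is still shut and the knob top is at crop (447,388). On to the knob.

```bash
python3 - <<'E'
from cage import *
print(pix2w('top',[(281.8,186.8)],.187).round(4)); q=np.load('cagep.npy'); print(c2w(q,[-.105,-.03,.166]).round(4),c2w(q,[-.084,.12,0]).round(4))
E
python3 -m jog '[[0.01,0.05,0,0,0,0,-0.35],[0.02,0.1,0,0,0,0,-0.35],[0.03,0.16,0,0,0,0,-0.35],[0.036,0.21,0,0,0,0,-0.35],[0.042,0.26,0,0,0,0,-0.35],[0.045,0.29,0,0,0,0,-0.35],[0.046,0.299,-0.02,0,0,0,-0.35],[0.046,0.299,-0.04,0,0,0,-0.35],[0.046,0.299,-0.04,0,0,0,-0.35],[0.046,0.299,-0.04,0,0,0,-0.35]]'; python3 - <<'E'
from h import *
c=snap('side','s6.png')
im=c['color'][90:210,150:310,::-1]
cv2.imwrite('pics/h6.png',cv2.resize(im,(800,600),interpolation=cv2.INTER_CUBIC))
E
```

```text
[[0.4845 0.2575 0.187 ]]
[[0.4847 0.2552 0.166 ]] [[0.4395 0.3998 0.    ]]
t: 16.4
ee_pos: [0.4843, 0.2576, 0.2162]
eef_rot: [-0.691, 3.064, 0.0]
ft_force: [0.7, -0.6, -0.3]
opening: 0.0577
grip_force: 0.0
```

View pics/h6.png

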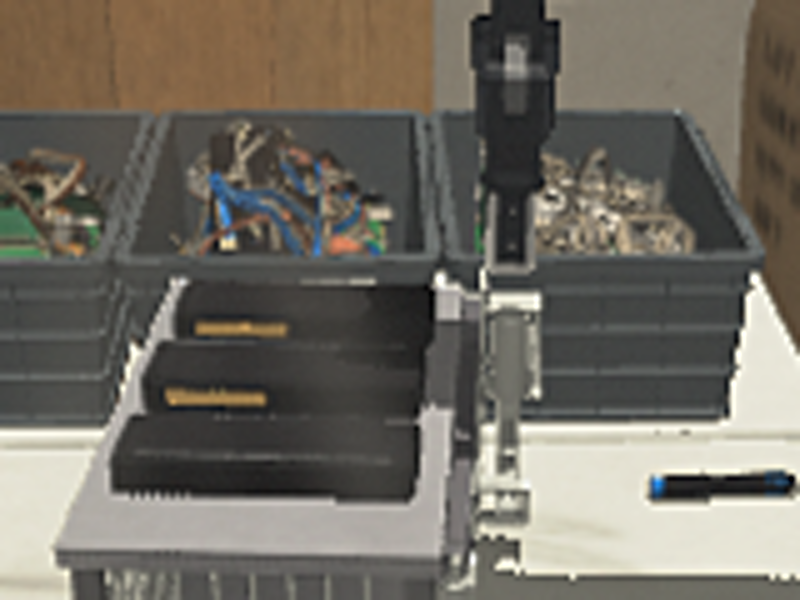

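The side crop shows the fingers in line with the knob, both at about column 510. I'll descend and grip.

```bash
python3 -m jog '[[0,-0.0005,-0.03,0,0,0,-0.35],[0,-0.0005,-0.055,0,0,0,-0.35],[0,-0.0005,-0.0655,0,0,0,-0.35],[0,-0.0005,-0.0655,0,0,0,-0.35],[0,-0.0005,-0.0655,0,0,0,0.3],[0,-0.0005,-0.0655,0,0,0,0.4],[0,-0.0005,-0.0655,0,0,0,0.5],[0,-0.0005,-0.0655,0,0,0,0.6],[0,-0.0005,-0.0655,0,0,0,1],[0,-0.0005,-0.0655,0,0,0,1],[0,-0.0005,-0.0655,0,0,0,1]]'
```

```text
t: 17.82
ee_pos: [0.4845, 0.2567, 0.1505]
eef_rot: [-0.69, 3.064, 0.0]
ft_force: [-0.6, 0.1, 5.6]
opening: 0.016
grip_force: 58.4
```

```bash
python3 -m jog '[[0,0,0.003,0,0,0,1],[0,0,0.006,0,0,0,1],[0,0,0.009,0,0,0,1],[0,0,0.0105,0,0,0,1],[0,0,0.0105,0,0,0,1],[0,0,0.0105,0,0,0,1]]'
```

```text
t: 18.58
ee_pos: [0.4843, 0.2565, 0.1604]
eef_rot: [0.69, -3.065, 0.0]
ft_force: [-0.7, 0.8, -8.3]
opening: 0.0165
grip_force: 58.7
```

```bash
python3 -m jog '[[-0.0013,0.0027,0.0005,0,0,0,1],[-0.0026,0.0054,0.0005,0,0,0,1],[-0.0038,0.0081,0.0005,0,0,0,1],[-0.0051,0.0108,0.0005,0,0,0,1],[-0.0051,0.0108,0.0005,0,0,0,1]]'
```

```text
t: 19.2
ee_pos: [0.4791, 0.2676, 0.1609]
eef_rot: [0.691, -3.065, -0.0]
ft_force: [-0.1, -0.7, -8.1]
opening: 0.0168
grip_force: 58.7
```

```bash
python3 -m jog '[[-0.0015,0.0032,0,0,0,0,1],[-0.003,0.0064,0,0,0,0,1],[-0.0045,0.0096,0,0,0,0,1],[-0.006,0.0128,0,0,0,0,1],[-0.0075,0.016,0,0,0,0,1],[-0.0086,0.0181,0,0,0,0,1],[-0.0086,0.0181,0,0,0,0,1]]'
python3 - <<'E'
import numpy as np
from h import manip
s=manip.get_state();p=np.array(s['ee_pos'][:2])
u=np.array([-.4277,.904]);th=np.radians(25.32)
# knob in gate frame assumed: x=-.021,y=-.150+.032 ; hinge from knob
d=-(np.array([.4845,.2567])-p)@u;print('drawn',d)
R=lambda a:np.array([[np.cos(a),-np.sin(a)],[np.sin(a),np.cos(a)]])
H=np.array([.4845,.2567])-R(th)@[-.021,-.150];print('hinge',H)
r0=p-H
for a in np.arange(.04,.53,.04): print(a.round(2),round(-np.degrees(a),1),(R(-a)@r0-r0).round(4))
E
```

```text
t: 20.08
ee_pos: [0.4705, 0.2858, 0.1609]
eef_rot: [0.691, -3.065, -0.0]
ft_force: [1.9, 0.5, -8.2]
opening: 0.0161
grip_force: 58.7
drawn 0.032259685523281845
hinge [0.43933159 0.40127114]
0.04 -2.3 [-0.0046 -0.0012]
0.08 -4.6 [-0.0093 -0.0021]
0.12 -6.9 [-0.0141 -0.0029]
0.16 -9.2 [-0.0188 -0.0035]
0.2 -11.5 [-0.0236 -0.0039]
0.24 -13.8 [-0.0284 -0.0041]
0.28 -16.0 [-0.0331 -0.0041]
0.32 -18.3 [-0.0379 -0.0039]
0.36 -20.6 [-0.0427 -0.0036]
0.4 -22.9 [-0.0474 -0.003 ]
0.44 -25.2 [-0.0522 -0.0023]
0.48 -27.5 [-0.0569 -0.0013]
0.52 -29.8 [-0.0615 -0.0002]
```

```bash
python3 -m jog '[[-0.0023,-0.0006,0,0,0,-1.15,1],[-0.0046,-0.0012,0,0,0,-2.3,1],[-0.0093,-0.0021,0,0,0,-4.6,1],[-0.0141,-0.0029,0,0,0,-6.9,1],[-0.0188,-0.0035,0,0,0,-9.2,1],[-0.0188,-0.0035,0,0,0,-9.2,1]]'
```

```text
t: 20.82
ee_pos: [0.4516, 0.282, 0.1611]
eef_rot: [-0.442, 3.11, 0.0]
ft_force: [1.3, 1.0, -8.0]
opening: 0.0165
grip_force: 58.7
```

```bash
python3 -m jog '[[-0.0048,-0.0004,0,0,0,-2.3,1],[-0.0096,-0.0006,0,0,0,-4.6,1],[-0.0143,-0.0006,0,0,0,-6.8,1],[-0.0191,-0.0004,0,0,0,-9.1,1],[-0.0239,-0.0001,0,0,0,-11.4,1],[-0.0286,0.0005,0,0,0,-13.7,1],[-0.0334,0.0012,0,0,0,-16,1],[-0.0369,0.0019,0,0,0,-17.7,1],[-0.0369,0.0019,0,0,0,-17.7,1]]'
python3 - <<'E'
from h import *
c=snap('side');b=snap('top')
im=np.hstack([c['color'][90:270,150:330],b['color'][90:270,180:360]])[:,:,::-1]
cv2.imwrite('pics/h7.png',cv2.resize(im,(800,400)))
E
```

```text
t: 21.95
ee_pos: [0.415, 0.2838, 0.1611]
eef_rot: [0.041, 3.141, -0.0]
ft_force: [1.9, -0.4, -7.5]
opening: 0.0167
grip_force: 58.8
```

View pics/h7.png

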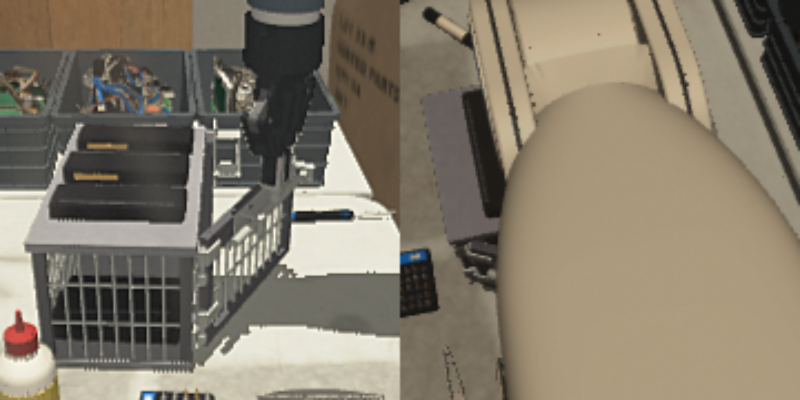

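The side view shows the gate swung open and held by the knob, with the three packs undisturbed. I'll let the gate down onto its pins, settle and hand in.

```bash
python3 -m jog '[[0,0,-0.003,0,0,0,1],[0,0,-0.006,0,0,0,1],[0,0,-0.0085,0,0,0,1],[0,0,-0.0098,0,0,0,1],[0,0,-0.0098,0,0,0,1],[0,0,-0.0098,0,0,0,1],[0,0,-0.0098,0,0,0,1],[0,0,-0.0098,0,0,0,1]]'
```

```text
t: 23.05
ee_pos: [0.415, 0.284, 0.1512]
eef_rot: [0.041, 3.141, 0.001]
ft_force: [1.3, -0.5, -6.3]
opening: 0.0168
grip_force: 58.9
```

```bash
python3 -c "
from cell import manip
import numpy as np
s=manip.get_state();print(np.round(s['dq'],3),s['ft_force'])
print(manip.job_done())"
```

```text
[ 0.001 -0.    -0.001  0.002 -0.    -0.001] [ 1.29797989 -0.54885717 -6.26906994]
the job is handed in; nothing more can be done
None
```

Handed in at about 23 s: all three packs lie in one level row on the deck with 30 mm gaps by camera fit; then the bolt was lifted and drawn 32 mm without forcing the keeper, and the arm is holding the gate still at about 0.47 rad (10 cm) by arm pose.

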